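# Crank a valve block into the leak-test seal

### The job

Stand the brass valve block upright in the nest on the test fixture's sledge, then turn the red-knobbed crank counter-clockwise (seen from above) at a steady pace, no faster than a turn in three seconds, holding it through the heavy point of each turn so that it neither kicks back nor runs away, until after about two turns the block presses on the rubber seal and you feel the crank stiffen. Leave the block lightly but firmly pressed on the seal, never forced, and let go; leave everything else on the bench where it is.

Things in the scene. Friction and masses are not known exactly. Their poses are not given: they have to be found in the camera images.
- valve_mid (a point): The brass valve block: an upright 40 x 40 x 50 mm brass body with a 26 mm round brass port on top, 62 mm tall in all, about 0.35 kg. This point is its centre, 31 mm above its underside; z up, x and y square to its side faces. The two look-alikes (grey, black) are not to be used.
- valve: The same brass block; origin at the centre of its underside.
- nest (a point): Middle of the floor of the square nest on the sledge (it rides with the sledge). Nest 45 x 45 mm inside, low 12 mm walls on its two x sides, 6 mm lip at the front (+y), 42 mm high back wall at -y. z up, +y is the direction of feed towards the seal. A block standing in the nest has its centre 31 mm above this point. The nest starts clear of the blue hood.
- fixture: The grey fixture, base plate 230 x 420 x 16 mm, fixed to the bench; origin at the centre of its underside, z up, +y the direction of feed. A blue hood stands at the +y end. Nothing but the crank and knob stands higher than 111 mm.
- hood: Blue hood at the fixture's +y end, 96 mm wide, 107 mm tall; tunnel 72 x 86 mm, roomy for the block. Origin on the bench below its mouth, +y inwards. The sprung rubber seal inside, part of it, is hidden and sits differently each time: 8 N per mm of feed. 10 N is leak-tight, over 45 N ruins it; at 25 N the knob, friction included, takes about 10 N.
- crank (a joint): Crank angle (rad), 0 at the start with its arm towards the fixture's -x, growing counter-clockwise from above. It feeds the sledge 15 mm per rad (94 mm a turn). Friction about 0.4 N m. The block meets the seal somewhere between 11.8 and 13.1 rad, different every time. The seal then adds about 1.8 N m per further rad (24 N at the knob); let go, friction keeps up to some 17 to 27 N on the seal.
- crank_axis (a point): Point on the vertical crank axis, 152 mm above the bench, level with the knob's middle; fixed, axes as the fixture's. A rod drags a spring plunger once each turn: light within 0.6 rad of every full turn, heaviest about 2 rad past it (0.8 N m pushing back), nil at the half turn, then driving the crank onward, most at about 4.3 rad past.
- knob_mid (a point): Middle of the red knob, 32 mm diameter, 45 mm tall, upright, free to spin on its pin; 75 mm from the crank axis. The steel crank arm lies 25 mm below this point, the knob's top 22 mm above it.
- valve_grey_mid (a point): Bystander: grey block, same size as the brass one; its centre.
- valve_black_mid (a point): Bystander: black block, same size as the brass one; its centre.
- screwdriver: Bystander: screwdriver lying near the robot.
- wrench: Bystander: wrench lying to the left.
- spool: Bystander: red ring spool, 90 mm across, 35 mm tall.
- carton: Bystander: cardboard carton 100 x 130 x 70 mm.
- cup: Bystander: white mug, 90 mm tall.

How it is judged:
On the way, in this order (a step that is already met when the one before it is completed fails the run):
1. the brass block stands released in the nest, crank not yet turned (x of valve_mid in the frame of nest between -0.005 and 0.005 m and y of valve_mid in the frame of nest between -0.005 and 0.005 m and z of valve_mid in the frame of nest between 0.026 and 0.035 m and angle between valve_mid's own z axis and vertical below 0.1 rad and value of joint crank below 0.5 rad and contact force between the fingers and valve below 0.2 N), for 0.2 s.
2. the crank has been turned through its first heavy point with the block in the nest (x of valve_mid in the frame of nest between -0.005 and 0.005 m and y of valve_mid in the frame of nest between -0.005 and 0.005 m and z of valve_mid in the frame of nest between 0.026 and 0.035 m and angle between valve_mid's own z axis and vertical below 0.1 rad and value of joint crank above 4 rad), for 0.05 s.
3. the block presses on the seal with at least 10 N (x of valve_mid in the frame of nest between -0.005 and 0.005 m and y of valve_mid in the frame of nest between -0.005 and 0.005 m and z of valve_mid in the frame of nest between 0.026 and 0.035 m and angle between valve_mid's own z axis and vertical below 0.1 rad and contact force between valve and hood above 10 N), for 0.2 s.
At the end, for the whole second after the job is handed in: The brass block stands upright in the nest (within 5 mm of its middle, tilt under 0.1 rad), pressed on the seal with 10 to 45 N; the crank is released and still (all of step 3 and contact force between valve and hood below 45 N and velocity of joint crank between -0.05 and 0.05 rad/s); the robot touches nothing.
It fails at once if the seal is pressed with more than 45 N (contact force between valve and hood above 45 N).
It fails at once if the crank runs away (faster than 4.5 rad/s) (velocity of joint crank above 4.5 rad/s).
It fails at once if the crank kicks back (faster than 1.5 rad/s backwards) before the seal is reached (velocity of joint crank below -1.5 rad/s and value of joint crank below 11.5 rad).
It fails at once if a bystander is shifted more than 25 mm (distance of any of valve_grey_mid, valve_black_mid, screwdriver, wrench, spool, carton, cup from where it was at the start of the episode above 0.025 m).
It also fails if it takes over 72 s, if anything falls off the work surface, if the arm or the gripper's body presses on something with over 40 N, if the wrist force passes 120 N, or if a joint passes its speed limit or range.

### The arm

A 7-joint arm with a two-finger parallel gripper is mounted at the origin on the work surface. World frame = base frame: x ahead of the robot, y to its left, z up, the work surface at z = 0. Lengths are in m, angles in rad, forces in N, time in s.
With the tool pointing down it reaches from about 0.4 to 0.85 m from the base axis. Payload 4.5 kg.
Tool frame: the origin (TCP) lies at the very end of the fingers, on their centre line; the grasp point (between the pads) lies 19 mm behind it (tcp_to_grasp is the z of the grasp point in the tool frame, in m); z points along the fingers, y is the line along which they close (so a half turn about z gives the same grasp; the last joint's range is limited). The gripper opens to 88 mm and grips with 3 to 60 N. Pads are 18 mm wide; open, the fingers measure 123 mm over their backs; the gripper's body (75 mm by 187 mm) begins 45 mm behind the grasp point.
Start: joints at [-1.119, 0.689, -0.195, 1.565, 0.157, 0.902, -0.215], TCP at [0.254, 0.571, 0.239] pointing down, gripper open.
Joint ranges: [-3.01, 3.01], [-0.46, 2.08], [-1.47, 1.51], [0.13, 2.56], [-1, 4.14], [0.04, 2.09], [-2.66, 2.66]. Speed limits (rad/s): [2.57, 2.57, 3.14, 3.14, 3.14, 3.14, 3.14].

### API

Orientations are given as a unit quaternion [x, y, z, w].
In Python, from plant import * gives the robot as it stands. The module is installed in compiled form; this text tells all that it offers.
- The arm moves only by the shell command python3 -m jog 'ROWS' [OPENING] [FORCE]. ROWS is JSON, a list that holds one entry, the list of rows, each a list of 6 numbers: the shift along the tool's x, y, z in m, then the turn, a rotation vector about the tool's x, y, z in rad. In form: [[[dx, dy, dz, ax, ay, az], ...]]. A call has 1 to 12 rows; each row shifts and turns the commanded pose from where the row before left it, along the tool's axes as they then stand; what a row does not reach is not made up. A row lasts 1/8 s, in which the tool goes at most 62.5 mm and 10.7 degrees, less where a joint would pass 70% of its speed; a pose out of reach is approached as far as the arm can. A call with a gripper value outside its range is refused whole. OPENING is the finger opening in m, from 0 to 0.0881, set as the call begins (- or left out, the last holds). The fingers move at their own pace and stop on an object; FORCE is the grip in N (left out, the last holds). Time passes only in rows, so rows that do not move let the fingers close. It gives the time, the measured TCP pose, the force, the opening and the grip force at its end, in the units of the state.
- get_state(): the state, without advancing time (a new reading comes with each control period).
- snapshot(name): name is "scene" or "top"; returns a dict with "frame" (420x560x3 uint8, red, green, blue), "mtx" (3x3 intrinsics, pixels), "xyz" and "orientation" of the camera in the world. Camera axes: x right, y down, z forward; pixel columns grow to the right and rows downward; lengths in m; the calibration is good to about 2 mm. A picture is of the moment at which its call begins. There is no depth.
- finish_job(): hands the job in; it is judged then, once.
The state is a dict: "clock": time; "q": joint angles; "qd": joint speeds; "joint_torque": joint torques, N m; "tool_pos": TCP position; "eef_rot": TCP orientation; "contact_force": force on the tool from outside, world axes, zero at the start; "moment": the same for the moment, N m; "opening": opening from 0.0 (shut) to 1.0 (fully open); "finger_force": force on a finger pad.
Only numpy, scipy, OpenCV 4.12 (cv2) and the standard library are available. Lean on these libraries where they do the work, as an engineer would, in place of code of your own. Each camera call takes 0.05 s, during which the arm holds its last target. There are 200 camera calls.

## Working session

There is one attempt and no reset: what is moved stays moved. The work goes in short steps, Python scripts to look and compute and a shell command to move; the robot and the scene stay as the last step left them, time stands still between calls to the robot, and variables do not carry over. Pictures are saved under pics/ and viewed, at most 10 in all, crops included, and the job is handed in when it is done.

```bash
mkdir -p pics; ls
python3 - <<'E'
from plant import *
import cv2
s=get_state();print(s)
for n in("scene","top"):
    d=snapshot(n);cv2.imwrite(f"pics/{n}0.png",d["frame"][:,:,::-1]);print(n,d["mtx"],d["xyz"],d["orientation"])
E
```

```text
pics
{'clock': 0.0, 'q': array([-1.11919497,  0.68999595, -0.19448402,  1.56634646,  0.15731005,
        0.90247852, -0.2150996 ]), 'qd': array([ 1.76700212e-04, -1.62267922e-04, -4.51603523e-04, -9.85140341e-04,
       -3.16001869e-05,  2.13596631e-04,  2.12120030e-05]), 'joint_torque': array([-3.83696188e-04, -5.27547061e+01, -1.26674898e+00, -1.53432924e+01,
       -5.26176521e-02,  6.54520554e-03,  1.73083886e-04]), 'tool_pos': array([0.2534012 , 0.57063632, 0.23790115]), 'eef_rot': array([ 2.07351156e-01,  9.78266147e-01, -9.11817211e-04, -1.13435133e-04]), 'contact_force': array([-0.27027927, -0.12419239, -0.08094967]), 'moment': array([ 0.0495248 , -0.02471186, -0.00627113]), 'finger_force': 0.0, 'opening': 1.0001694744241418}
scene [[472.96501843   0.         273.3384952 ]
 [  0.         472.96501843 208.8673016 ]
 [  0.           0.           1.        ]] [0.85397947 0.60693788 1.22695711] [ 0.22648114  0.93523958 -0.26391766 -0.06618681]
top [[439.02273457   0.         274.86066877]
 [  0.         439.02273457 208.97018853]
 [  0.           0.           1.        ]] [0.30992987 0.0060043  1.21317465] [-0.69605112  0.71200312 -0.07315855  0.05667641]
```

View pics/scene0.png

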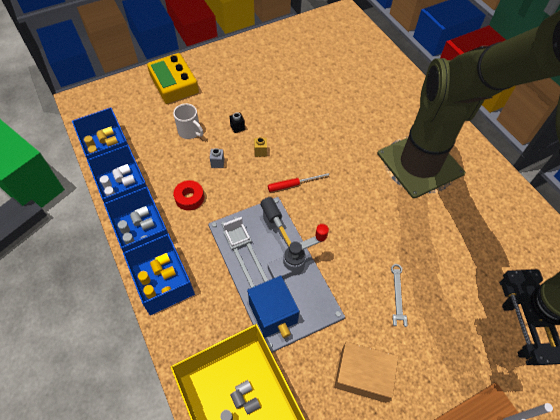

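View pics/top0.png

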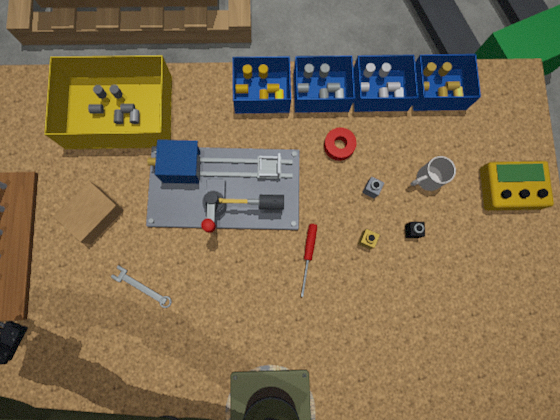

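```bash
cat > h.py <<'E'
from plant import *
import cv2, numpy as np
from scipy.spatial.transform import Rotation as R
def ray(d,p):
    v=R.from_quat(d["orientation"]).as_matrix()@np.linalg.solve(d["mtx"],[p[0],p[1],1.]);return np.array(d["xyz"]),v/np.linalg.norm(v)
def onz(d,p,z):
    o,v=ray(d,p);return o+v*(z-o[2])/v[2]
def tri(d1,p1,d2,p2):
    A=np.zeros((3,3));b=np.zeros(3);L=[ray(d1,p1),ray(d2,p2)]
    for o,v in L:
        P=np.eye(3)-np.outer(v,v);A+=P;b+=P@o
    x=np.linalg.solve(A,b);return x,[np.linalg.norm((np.eye(3)-np.outer(v,v))@(x-o)) for o,v in L]
def proj(d,X):
    c=d["mtx"]@(R.from_quat(d["orientation"]).as_matrix().T@(np.array(X)-d["xyz"]));return c[:2]/c[2]
def crop(d,c,w,k):
    x,y=c;f=d["frame"][y-w[1]//2:y+w[1]//2,x-w[0]//2:x+w[0]//2,::-1]
    return cv2.resize(f,None,fx=k,fy=k,interpolation=cv2.INTER_CUBIC)
E
python3 - <<'E'
from h import *
s=snapshot("scene");t=snapshot("top")
a=np.hstack([crop(t,(225,190),(160,100),5)])
b=np.hstack([crop(t,(370,238),(40,50),6),crop(s,(261,147),(40,50),6),crop(s,(236,233),(50,50),6)])
b=cv2.copyMakeBorder(b[:100*3],0,0,0,800-b.shape[1] if b.shape[1]<800 else 0,cv2.BORDER_CONSTANT)
cv2.imwrite("pics/a.png",a);cv2.imwrite("pics/b.png",b[:,:800])
for n,d in(("s",s),("t",t)):
    h=cv2.cvtColor(d["frame"],cv2.COLOR_RGB2HSV)
    r=cv2.inRange(h,(0,180,90),(6,255,255))|cv2.inRange(h,(174,180,90),(180,255,255))
    y=cv2.inRange(h,(20,130,60),(32,255,255))
    for nm,m in(("red",r),("brass",y)):
        k,l,st,c=cv2.connectedComponentsWithStats(m)
        print(n,nm,[(st[i].tolist(),c[i].round(1).tolist()) for i in range(1,k) if 25<st[i,4]<900])
E
```

```text
s red [([268, 178, 32, 14, 240], [283.1, 184.5]), ([173, 180, 30, 30, 656], [187.9, 194.5]), ([316, 224, 13, 17, 167], [321.4, 231.6])]
s brass [([482, 86, 33, 26, 390], [497.5, 99.8]), ([97, 127, 20, 19, 205], [106.2, 136.1]), ([84, 136, 12, 17, 112], [89.6, 143.8]), ([254, 138, 13, 18, 161], [260.3, 146.6]), ([279, 226, 12, 21, 77], [284.8, 235.5]), ([150, 253, 25, 26, 330], [161.9, 266.1]), ([138, 271, 18, 28, 225], [146.1, 284.4]), ([162, 287, 8, 6, 29], [165.4, 289.0]), ([278, 323, 12, 15, 103], [283.6, 330.0])]
t red [([332, 128, 24, 30, 193], [345.5, 138.8]), ([202, 219, 13, 13, 119], [207.7, 225.0]), ([304, 224, 13, 36, 297], [310.1, 241.4])]
t brass [([424, 63, 12, 13, 102], [429.3, 68.7]), ([439, 62, 12, 14, 102], [444.7, 68.6]), ([243, 64, 9, 15, 108], [247.1, 70.7]), ([258, 64, 10, 14, 106], [262.8, 70.5]), ([425, 82, 4, 8, 29], [426.3, 85.4]), ([439, 82, 24, 14, 206], [449.9, 88.4]), ([235, 84, 13, 9, 102], [241.4, 88.3]), ([260, 84, 23, 15, 224], [271.4, 91.3]), ([147, 158, 8, 8, 53], [150.8, 161.0]), ([218, 198, 29, 5, 93], [231.4, 200.8]), ([358, 229, 22, 20, 255], [368.1, 238.9])]
```

View pics/a.png

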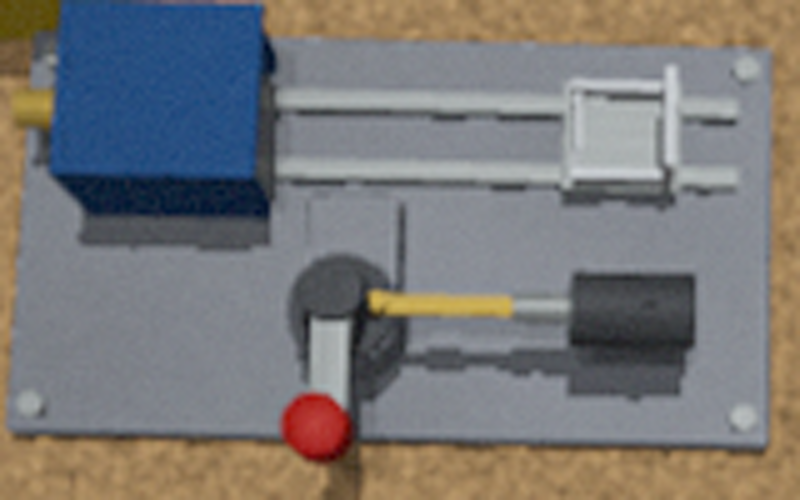

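View pics/b.png

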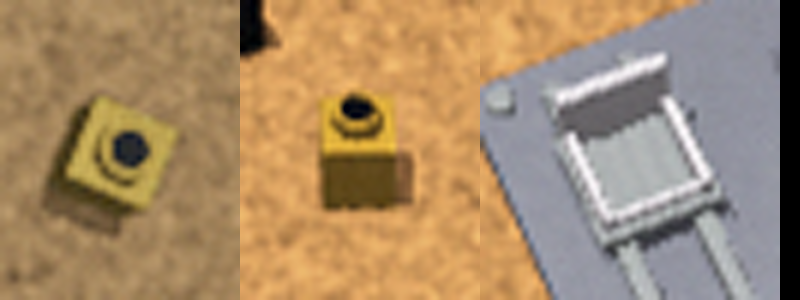

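Run:
```python
from h import *
np.set_printoptions(precision=4,suppress=True)
s=snapshot("scene");t=snapshot("top")
P=lambda o,k,*p:(o[0]+(p[0]+.5)/k-.5,o[1]+(p[1]+.5)/k-.5)
T=lambda *p:P((145,140),5,*p); S=lambda x,y:P((211,208),6,x-480,y)
TB=lambda *p:P((350,213),6,*p); SB=lambda x,y:P((241,122),6,x-240,y)
print("knob",tri(s,(321.4,231.6),t,(207.7,225.0)), onz(t,(207.7,225),.160))
for nm,p in(("bolt -x+y",(30,405)),("bolt -x-y",(742,417)),("bolt +x-y",(746,68))): print(nm,onz(t,T(*p),.019))
for nm,p in(("c -x+y",(9,429)),("c -x-y",(768,440)),("c +x-y",(772,48))): print(nm,onz(t,T(*p),.016))
print("hub",onz(t,T(331,287),.15))
print("nest front +x",tri(s,S(607,218),t,T(566,83)))
print("nest front -x",tri(s,S(715,183),t,T(566,187)))
print("back +x",tri(s,S(560,103),t,T(672,68)))
print("back -x",tri(s,S(665,62),t,T(672,195)))
c=[onz(t,TB(*p),.05) for p in((97,95),(180,130),(150,212),(65,175))]
print("blk top",np.array(c),np.mean(c,0))
c=[onz(s,SB(*p),.05) for p in((320,98),(397,98),(397,155),(320,155))]
print("blk scene",np.array(c),np.mean(c,0))
for n,d in(("s",s),("t",t)):
    q=[np.round(proj(d,x),1) for x in ((.4,-.2,0),)]
```

```text
knob (array([0.4698, 0.1425, 0.1575]), [np.float64(8.432190267151103e-05), np.float64(8.432190267148696e-05)]) [0.4695 0.1422 0.16  ]
bolt -x+y [0.5064 0.3162 0.019 ]
bolt -x-y [ 0.4914 -0.0737  0.019 ]
bolt +x-y [ 0.6915 -0.0824  0.019 ]
c -x+y [0.4938 0.3281 0.016 ]
c -x-y [ 0.4787 -0.0878  0.016 ]
c +x-y [ 0.7041 -0.0979  0.016 ]
hub [0.5407 0.1361 0.15  ]
nest front +x (array([0.6739, 0.0188, 0.0551]), [np.float64(0.0009586588812615726), np.float64(0.0009586588812617498)])
nest front -x (array([0.6187, 0.0196, 0.0432]), [np.float64(0.00152408491131193), np.float64(0.0015240849113117344)])
back +x (array([ 0.673 , -0.0373,  0.0759]), [np.float64(0.0013119885020280307), np.float64(0.0013119885020282144)])
back -x (array([ 0.612 , -0.0403,  0.0578]), [np.float64(0.00497951452817253), np.float64(0.004979514528172342)])
blk top [[ 0.4678 -0.2667  0.05  ]
 [ 0.4513 -0.3029  0.05  ]
 [ 0.4149 -0.287   0.05  ]
 [ 0.4323 -0.2501  0.05  ]] [ 0.4416 -0.2767  0.05  ]
blk scene [[ 0.4505 -0.3002  0.05  ]
 [ 0.4138 -0.2814  0.05  ]
 [ 0.4314 -0.2466  0.05  ]
 [ 0.4677 -0.2652  0.05  ]] [ 0.4409 -0.2734  0.05  ]
```

Run:
```python
from h import *
s=snapshot("scene");t=snapshot("top")
cv2.imwrite("pics/c.png",np.hstack([crop(t,(269,166),(32,36),12.5),crop(s,(237,232),(32,36),12.5)]))
```

```text
(no output)
```

View pics/c.png

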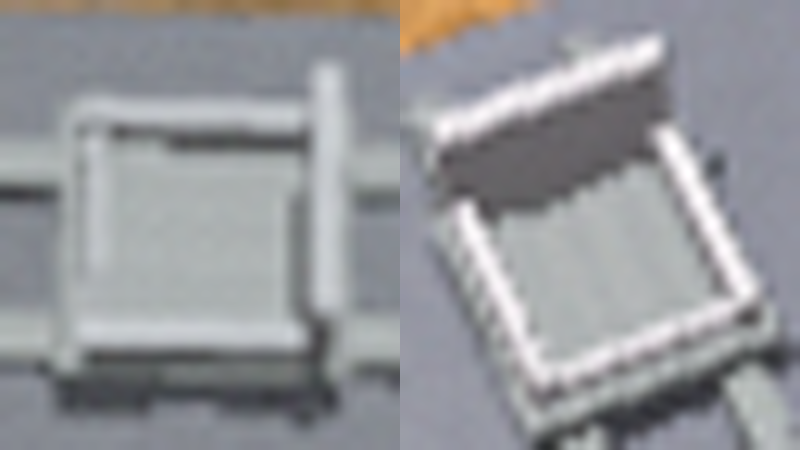

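Run:
```python
from h import *
np.set_printoptions(precision=4,suppress=True)
s=snapshot("scene");t=snapshot("top")
T=lambda x,y:(253+(x+.5)/12.5-.5,148+(y+.5)/12.5-.5); S=lambda x,y:(221+(x-400+.5)/12.5-.5,214+(y+.5)/12.5-.5)
for n,a,b in(("+x front",(75,113),(540,378)),("-x front",(75,332),(752,298)),("mid",(75,222),(646,338)),("back mid",(328,187),(548,88)),("back +x",(328,62),(438,133)),("back -x",(328,312),(658,43)),
  ("+x wall at back",(312,113),(462,212)),("-x wall at back",(312,332),(662,130))):
    print(n,*tri(t,T(*a),s,S(*b)))
for z in (.04,.044,.048):
    print(z,"top +x,-x mid-wall",onz(t,T(190,113),z),onz(t,T(190,332),z),"scene",onz(s,S(502,292),z),onz(s,S(707,212),z))
```

```text
+x front [0.6735 0.0169 0.0524] [np.float64(0.0007802012648442841), np.float64(0.0007802012648444642)]
-x front [0.6232 0.0186 0.0509] [np.float64(0.00044045894644480075), np.float64(0.0004404589464448924)]
mid [0.6485 0.0177 0.0516] [np.float64(0.00020486675395598968), np.float64(0.00020486675395605617)]
back mid [ 0.6465 -0.0363  0.0793] [np.float64(0.0006549205620798803), np.float64(0.000654920562079836)]
back +x [ 0.6737 -0.0367  0.0804] [np.float64(0.0011192798363804757), np.float64(0.0011192798363804301)]
back -x [ 0.6192 -0.0358  0.0786] [np.float64(0.0003669702804783179), np.float64(0.00036697028047836264)]
+x wall at back [ 0.6723 -0.0339  0.0476] [np.float64(0.0014191943412744307), np.float64(0.0014191943412744882)]
-x wall at back [ 0.6225 -0.0327  0.0473] [np.float64(0.0013415266476184983), np.float64(0.001341526647618319)]
0.04 top +x,-x mid-wall [ 0.6763 -0.008   0.04  ] [ 0.6261 -0.0069  0.04  ] scene [ 0.6707 -0.0139  0.04  ] [ 0.6203 -0.0113  0.04  ]
0.044 top +x,-x mid-wall [ 0.6751 -0.008   0.044 ] [ 0.625  -0.0069  0.044 ] scene [ 0.6713 -0.0118  0.044 ] [ 0.6211 -0.0093  0.044 ]
0.048 top +x,-x mid-wall [ 0.6738 -0.0079  0.048 ] [ 0.6239 -0.0068  0.048 ] scene [ 0.6719 -0.0097  0.048 ] [ 0.6218 -0.0072  0.048 ]
```

The nest is near (0.648, -0.010), with its floor at about z = 0.038. The brass block is at (0.441, -0.275) with yaw of about -0.44. The knob is at (0.470, 0.1425) and the fixture yaw is about -0.04. I'm swinging over to the block now.

```bash
cat >> h.py <<'E'
def todo(p,yaw):  # remaining tool-frame shift and turn to: TCP at p, pointing down, tool y at yaw
    s=get_state();M=R.from_quat(s["eef_rot"]);c,n=np.cos(yaw),np.sin(yaw)
    W=R.from_matrix(np.array([[-n,c,0],[c,n,0],[0,0,-1]]))
    print("t",s["clock"],"pos",np.round(s["tool_pos"],4),"d",np.round(M.inv().apply(np.array(p)-s["tool_pos"]),4),"rot",np.round((M.inv()*W).as_rotvec(),4),"F",np.round(s["contact_force"],1),"q",np.round(s["q"],2),"open",round(s["opening"],3))
E
python3 -m jog '[[[-0.061,-0.010,0,0,0,0.1],[-0.061,-0.010,0,0,0,0.1],[-0.061,-0.010,0,0,0,0.1],[-0.061,-0.010,0,0,0,0.1],[-0.061,-0.010,0,0,0,0.1],[-0.061,-0.010,0,0,0,0.1],[-0.061,-0.010,0,0,0,0.1],[-0.061,-0.010,0,0,0,0.1],[-0.061,-0.010,0,0,0,0.1],[-0.061,-0.010,0,0,0,0.1],[-0.061,-0.010,0,0,0,0.1],[-0.061,-0.010,0,0,0,0.1]]]' 0.07
python3 -c "
from h import *
todo([.441,-.275,.238],-.44)"
```

```text
clock: 2.0
tool_pos: [0.5517, -0.0624, 0.2389]
eef_rot: [0.725, 0.689, 0.0, 0.0]
contact_force: [1.0, 0.3, -0.8]
opening: 0.795
finger_force: 0.0
t 2.0 pos [ 0.5517 -0.0624  0.2389] d [-0.2179 -0.0999  0.0007] rot [ 0.0012 -0.0004  0.3898] F [ 1.   0.3 -0.8] q [-0.01  0.59  0.07  1.79 -0.05  0.76  0.03] open 0.795
```

```bash
python3 -m jog '[[[-0.0545,-0.025,0,0,0,0],[-0.0545,-0.025,0,0,0,0],[-0.0545,-0.025,0,0,0,0],[-0.0545,-0.025,0,0,0,0],[0,0,0.03,0,0,0.13],[0,0,0.03,0,0,0.13],[0,0,0.03,0,0,0.13],[0,0,0.03,0,0,0],[0,0,0,0,0,0]]]' 0.07
python3 - <<'E'
from h import *
todo([.441,-.275,.02],-.44)
s=snapshot("scene");t=snapshot("top")
cv2.imwrite("pics/d.png",np.hstack([crop(t,(370,238),(66,90),6),crop(s,(261,147),(66,90),6)]))
E
```

```text
clock: 3.12
tool_pos: [0.4402, -0.2727, 0.1173]
eef_rot: [0.843, 0.537, -0.001, -0.002]
contact_force: [-1.0, -0.3, 1.1]
opening: 0.794
finger_force: 0.0
t 3.125 pos [ 0.4402 -0.2727  0.1173] d [-0.0018  0.0021  0.0972] rot [-0.004  -0.0005  0.0034] F [-1.  -0.3  1.1] q [ 0.41  0.75  0.09  2.   -0.16  0.41  0.19] open 0.794
```

View pics/d.png

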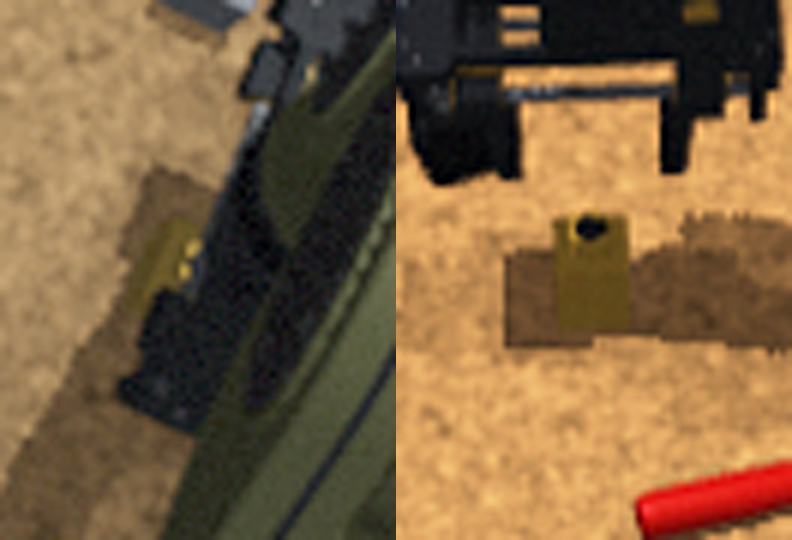

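The block in the right crop (column 590, rows 215–330) sits between the fingers and square to them. I'm descending and gripping.

```bash
python3 -m jog '[[[-0.002,0.002,0.04,-0.004,0,0.003],[0,0,0.037,0,0,0],[0,0,0.02,0,0,0],[0,0,0,0,0,0]]]' 0.07 30 && python3 -m jog '[[[0,0,0,0,0,0],[0,0,0,0,0,0],[0,0,0,0,0,0],[0,0,0,0,0,0],[0,0,0,0,0,0]]]' 0.02 30
python3 -c "
from h import *
todo([.441,-.275,.02],-.44)"
```

```text
clock: 3.72
tool_pos: [0.4426, -0.2763, 0.0218]
eef_rot: [0.844, 0.536, 0.001, 0.002]
contact_force: [-0.5, -0.7, -0.0]
opening: 0.794
finger_force: 0.0
clock: 4.35
tool_pos: [0.4408, -0.2755, 0.0223]
eef_rot: [0.844, 0.536, 0.0, 0.0]
contact_force: [-2.6, 2.4, 7.2]
opening: 0.451
finger_force: 30.0
t 4.35 pos [ 0.4408 -0.2755  0.0223] d [ 0.0005 -0.0001  0.0023] rot [ 0.001  -0.0003 -0.0002] F [-2.6  2.4  7.2] q [ 0.44  0.93  0.04  2.02 -0.18  0.2   0.21] open 0.451
```

```bash
python3 -m jog '[[[0,0,-0.02,0,0,0],[0,0,-0.05,0,0,0],[0,0,-0.05,0,0,0],[0,0,-0.02,0,0,0]]]'
python3 -c "
from h import *
todo([.648,-.010,.14],-.039)"
```

```text
clock: 4.85
tool_pos: [0.4426, -0.2764, 0.1641]
eef_rot: [0.844, 0.536, 0.002, 0.003]
contact_force: [0.1, 0.8, -4.1]
opening: 0.45
finger_force: 30.0
t 4.85 pos [ 0.4426 -0.2764  0.1641] d [0.3285 0.0721 0.0246] rot [ 0.0074  0.0017 -0.401 ] F [ 0.1  0.8 -4.1] q [ 0.39  0.67  0.12  1.97 -0.16  0.51  0.19] open 0.45
```

```bash
python3 -m jog '[[[0.04,0.009,0,0,0,0],[0.055,0.012,0,0,0,0],[0.055,0.012,0,0,0,0],[0.055,0.012,0,0,0,0],[0.055,0.012,0,0,0,0],[0.045,0.01,0,0,0,0],[0.0235,0.005,0,0,0,0],[0,0,0,0,0,-0.1],[0,0,0,0,0,-0.1],[0,0,0,0,0,-0.1],[0,0,0,0,0,-0.1],[0,0,0,0,0,0]]]'
python3 -c "
from h import *
todo([.648,-.010,.14],-.039)"
```

```text
clock: 6.35
tool_pos: [0.6461, -0.0094, 0.1613]
eef_rot: [0.722, 0.692, 0.0, 0.001]
contact_force: [0.4, -0.6, -4.0]
opening: 0.451
finger_force: 30.0
t 6.35 pos [ 0.6461 -0.0094  0.1613] d [-0.0005  0.0019  0.0213] rot [ 0.0018  0.0011 -0.0021] F [ 0.4 -0.6 -4. ] q [-0.12  0.81  0.11  1.58 -0.12  0.76  0.01] open 0.451
```

```bash
python3 -m jog '[[[0,0.002,0.03,0.002,0.001,-0.002],[0,0,0.02,0,0,0],[0,0,0,0,0,0],[0,0,0,0,0,0]]]'
python3 - <<'E'
from h import *
todo([.648,-.010,.06],-.039)
s=snapshot("scene");t=snapshot("top")
cv2.imwrite("pics/e.png",np.hstack([crop(t,(269,166),(40,60),10),crop(s,(237,225),(40,60),10)]))
E
```

```text
clock: 6.85
tool_pos: [0.6496, -0.0096, 0.1126]
eef_rot: [0.721, 0.693, 0.001, 0.001]
contact_force: [1.1, 0.0, -4.6]
opening: 0.453
finger_force: 30.0
t 6.85 pos [ 0.6496 -0.0096  0.1126] d [-0.0004 -0.0017  0.0526] rot [0.0027 0.0006 0.0002] F [ 1.1  0.  -4.6] q [-0.11  0.88  0.1   1.6  -0.12  0.67  0.01] open 0.453
```

View pics/e.png

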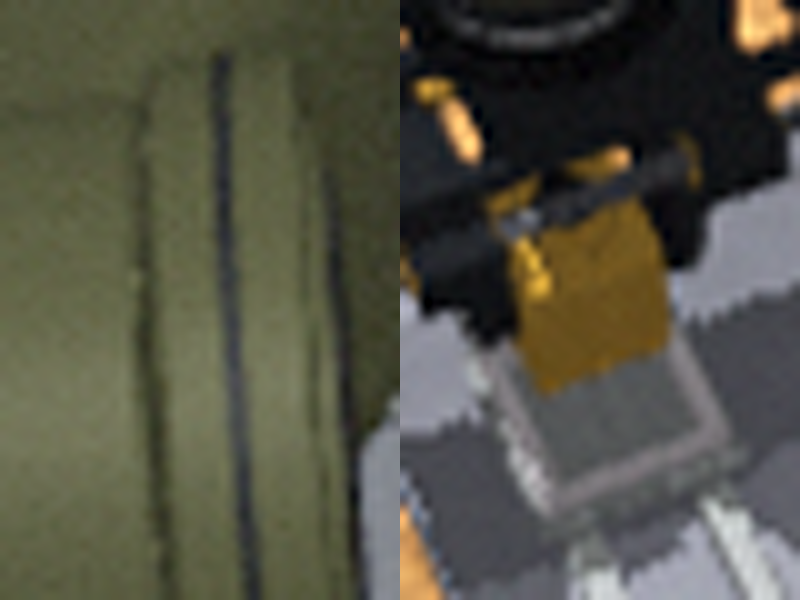

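Run:
```python
from h import *
np.set_printoptions(precision=4,suppress=True)
s=snapshot("scene")
S=lambda x,y:(217+(x-400+.5)/10-.5,195+(y+.5)/10-.5)
a=onz(s,S(545,394),.0905);b=onz(s,S(669,351),.0905)
th=-.039;yx=np.array([-np.sin(th),np.cos(th),0])
print("block front corners",a,b,np.linalg.norm(a-b),"centre",(a+b)/2-yx*.02)
for n,p in(("lip +x",(550,497)),("lip -x",(725,438))): print(n,onz(s,S(*p),.050))
for x,y in((.648,-.0104),):
  for n,X in(("front+x",(x+.02,y+.02-.0008,.0905)),("front-x",(x-.02,y+.02+.0008,.0905))): print(n,proj(s,X))
```

```text
block front corners [0.669  0.0072 0.0905] [0.6331 0.0105 0.0905] 0.03602484079569863 centre [ 0.6503 -0.0112  0.0905]
lip +x [0.6748 0.0162 0.05  ]
lip -x [0.6232 0.0217 0.05  ]
front+x [231.6216 234.2763]
front-x [245.1118 228.8843]
```

```bash
python3 -m jog '[[[0.0005,-0.0015,0.012,0.002,0,0],[0,0,0.012,0,0,0],[0,0,0.012,0,0,0],[0,0,0,0,0,0],[0,0,0,0,0,0]]]'
python3 -c "
from h import *
todo([.648,-.009,.06],-.039)"
```

```text
clock: 7.62
tool_pos: [0.6478, -0.0091, 0.0759]
eef_rot: [0.72, 0.693, -0.0, 0.0]
contact_force: [-0.3, 0.2, -3.7]
opening: 0.453
finger_force: 30.0
t 7.625 pos [ 0.6478 -0.0091  0.0759] d [0.0001 0.0002 0.0159] rot [-0.0001  0.0005  0.0009] F [-0.3  0.2 -3.7] q [-0.11  0.93  0.09  1.61 -0.13  0.6   0.02] open 0.453
```

```bash
python3 -m jog '[[[0,0,0.004,0,0,0],[0,0,0.004,0,0,0],[0,0,0.003,0,0,0],[0,0,0,0,0,0]]]'; python3 -m jog '[[[0,0,0.0015,0,0,0],[0,0,0.0015,0,0,0],[0,0,0,0,0,0]]]'
```

```text
clock: 8.12
tool_pos: [0.6474, -0.009, 0.0647]
eef_rot: [0.72, 0.694, -0.001, -0.0]
contact_force: [-0.3, -0.5, -3.7]
opening: 0.449
finger_force: 30.0
clock: 8.5
tool_pos: [0.6476, -0.009, 0.0619]
eef_rot: [0.72, 0.694, -0.0, -0.0]
contact_force: [0.9, -0.8, -4.7]
opening: 0.452
finger_force: 30.0
```

```bash
python3 -m jog '[[[0,0,0.001,0,0,0],[0,0,0.001,0,0,0],[0,0,0,0,0,0]]]'; python3 -m jog '[[[0,0,0.001,0,0,0],[0,0,0.0005,0,0,0],[0,0,0,0,0,0]]]'
```

```text
clock: 8.88
tool_pos: [0.6476, -0.009, 0.0599]
eef_rot: [0.72, 0.694, -0.0, -0.0]
contact_force: [0.0, -0.2, -5.0]
opening: 0.451
finger_force: 30.0
clock: 9.25
tool_pos: [0.6476, -0.009, 0.0585]
eef_rot: [0.72, 0.694, -0.0, 0.0]
contact_force: [0.1, 0.2, -4.4]
opening: 0.452
finger_force: 30.0
```

```bash
python3 -m jog '[[[0,0,0.001,0,0,0],[0,0,0.0005,0,0,0],[0,0,0,0,0,0]]]'; python3 -m jog '[[[0,0,0.001,0,0,0],[0,0,0.0005,0,0,0],[0,0,0,0,0,0]]]'
```

```text
clock: 9.62
tool_pos: [0.6476, -0.009, 0.0584]
eef_rot: [0.72, 0.694, -0.0, 0.0]
contact_force: [-2.7, 0.2, 6.7]
opening: 0.448
finger_force: 30.0
clock: 10.0
tool_pos: [0.6477, -0.0091, 0.0583]
eef_rot: [0.72, 0.693, 0.0, 0.0]
contact_force: [-6.8, 0.3, 15.2]
opening: 0.45
finger_force: 30.0
```

```bash
python3 -m jog '[[[0,0,-0.002,0,0,0],[0,0,0,0,0,0]]]' && python3 -m jog '[[[0,0,0,0,0,0],[0,0,0,0,0,0],[0,0,0,0,0,0],[0,0,0,0,0,0]]]' 0.07 && python3 -m jog '[[[0,0,-0.02,0,0,0],[0,0,-0.05,0,0,0],[0,0,-0.05,0,0,0],[0,0,-0.04,0,0,0],[0,0,0,0,0,0]]]'
python3 -c "
from h import *
todo([.4698,.1425,.21],-.039)"
```

```text
clock: 10.25
tool_pos: [0.6478, -0.0091, 0.0584]
eef_rot: [0.72, 0.694, -0.0, 0.0]
contact_force: [-3.3, 0.2, 7.4]
opening: 0.45
finger_force: 30.0
clock: 10.75
tool_pos: [0.6477, -0.0091, 0.0574]
eef_rot: [0.72, 0.694, -0.0, 0.0]
contact_force: [-0.7, -0.1, 0.4]
opening: 0.793
finger_force: 0.0
clock: 11.38
tool_pos: [0.6503, -0.0093, 0.2228]
eef_rot: [0.721, 0.693, 0.003, 0.003]
contact_force: [0.3, -0.1, -0.3]
opening: 0.791
finger_force: 0.0
t 11.375 pos [ 0.6503 -0.0093  0.2228] d [ 0.1447 -0.1863  0.0111] rot [0.009  0.0001 0.0007] F [ 0.3 -0.1 -0.3] q [-0.12  0.74  0.13  1.52 -0.11  0.88  0.  ] open 0.791
```

```bash
python3 -m jog '[[[0.036,-0.0465,0,0.009,0,0],[0.036,-0.0465,0,0,0,0],[0.036,-0.0465,0,0,0,0],[0.037,-0.047,0,0,0,0],[0,0,0,0,0,0],[0,0,0,0,0,0]]]' 0.06
python3 - <<'E'
from h import *
todo([.4698,.1425,.138],-.039)
s=snapshot("scene");t=snapshot("top")
h=cv2.cvtColor(s["frame"],cv2.COLOR_RGB2HSV)
cv2.imwrite("pics/f.png",np.hstack([crop(t,(255,180),(80,110),5),crop(s,(280,215),(80,110),5)]))
E
```

```text
clock: 12.12
tool_pos: [0.4673, 0.1426, 0.2189]
eef_rot: [0.72, 0.694, -0.003, -0.003]
contact_force: [0.2, -0.5, 0.5]
opening: 0.682
finger_force: 0.0
t 12.125 pos [0.4673 0.1426 0.2189] d [0.     0.0032 0.0809] rot [-0.0086  0.0009  0.0009] F [ 0.2 -0.5  0.5] q [-0.48  0.55  0.15  1.99 -0.14  0.61 -0.28] open 0.682
```

View pics/f.png

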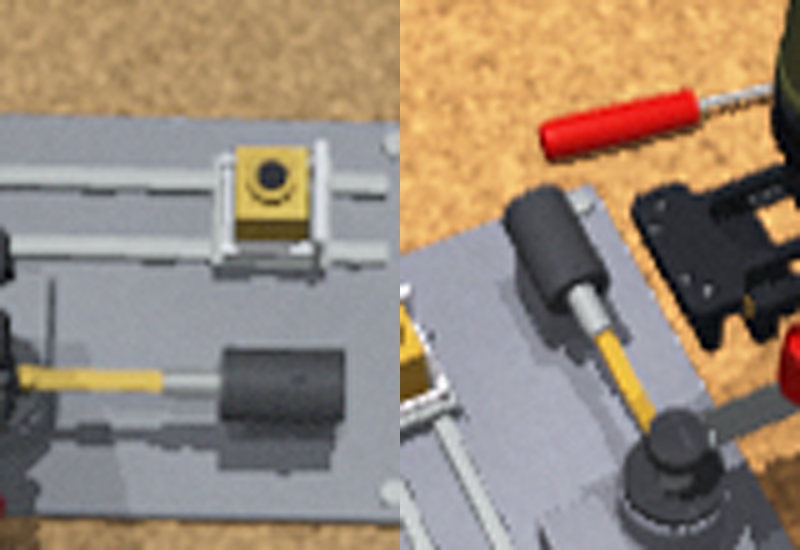

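The brass block is in the nest: left crop at (272, 195), between the white walls and upright. The knob hasn't moved. I'm descending onto the knob.

```bash
python3 -m jog '[[[0,0.003,0.035,-0.0086,0,0],[0,0,0.03,0,0,0],[0,0,0.014,0,0,0],[0,0,0,0,0,0],[0,0,0,0,0,0]]]' 0.06 && python3 -c "
from h import *
todo([.4698,.1425,.139],-.039)" && python3 -m jog '[[[0,0,0,0,0,0],[0,0,0,0,0,0],[0,0,0,0,0,0],[0,0,0,0,0,0]]]' 0.01 30
python3 -c "
from h import *
todo([.4698,.1425,.139],-.039)"
```

```text
clock: 12.85
tool_pos: [0.4703, 0.1427, 0.1404]
eef_rot: [0.721, 0.693, 0.0, 0.0]
contact_force: [0.0, -0.3, -0.1]
opening: 0.679
finger_force: 0.0
t 12.85 pos [0.4703 0.1427 0.1404] d [-0.0002 -0.0005  0.0014] rot [0.0008 0.0001 0.0003] F [ 0.  -0.3 -0.1] q [-0.45  0.69  0.1   2.06 -0.17  0.4  -0.26] open 0.679
clock: 13.35
tool_pos: [0.4679, 0.1429, 0.14]
eef_rot: [0.72, 0.694, -0.002, -0.001]
contact_force: [-3.8, 0.3, 5.4]
opening: 0.352
finger_force: 30.0
t 13.35 pos [0.4679 0.1429 0.14  ] d [-0.0003  0.0019  0.0009] rot [-0.0036  0.0008  0.0014] F [-3.8  0.3  5.4] q [-0.45  0.69  0.1   2.07 -0.17  0.4  -0.26] open 0.352
```

```bash
python3 -c "
import numpy as np
f=np.arange(33)*2*np.pi/32
for i in range(32): print(i,'[%.4f,%.4f,0,0,0,0]'%(-.075*(np.sin(f[i+1])-np.sin(f[i])),-.075*(np.cos(f[i+1])-np.cos(f[i]))))"
cat >> h.py <<'E'
def crank(ax=(.5432,.1398),yaw=-.039):
    s=get_state();d=s["tool_pos"][:2]-np.array(ax);a=np.arctan2(d[1],d[0])-np.pi-yaw
    F=s["contact_force"][:2];r=np.linalg.norm(d);u=d/r
    print("t",s["clock"],"pos",np.round(s["tool_pos"],4),"phi",round(a%(2*np.pi),3),"r",round(r,4),"Frad %.1f Ftan %.1f Fz %.1f"%(F@u,F@[-u[1],u[0]],s["contact_force"][2]),"rv",np.round((R.from_quat([.7071*1.0,.6935,0,0]).inv()*R.from_quat(s["eef_rot"])).as_rotvec(),3))
E
```

```text
0 [-0.0146,0.0014,0,0,0,0]
1 [-0.0141,0.0043,0,0,0,0]
2 [-0.0130,0.0069,0,0,0,0]
3 [-0.0114,0.0093,0,0,0,0]
4 [-0.0093,0.0114,0,0,0,0]
5 [-0.0069,0.0130,0,0,0,0]
6 [-0.0043,0.0141,0,0,0,0]
7 [-0.0014,0.0146,0,0,0,0]
8 [0.0014,0.0146,0,0,0,0]
9 [0.0043,0.0141,0,0,0,0]
10 [0.0069,0.0130,0,0,0,0]
11 [0.0093,0.0114,0,0,0,0]
12 [0.0114,0.0093,0,0,0,0]
13 [0.0130,0.0069,0,0,0,0]
14 [0.0141,0.0043,0,0,0,0]
15 [0.0146,0.0014,0,0,0,0]
16 [0.0146,-0.0014,0,0,0,0]
17 [0.0141,-0.0043,0,0,0,0]
18 [0.0130,-0.0069,0,0,0,0]
19 [0.0114,-0.0093,0,0,0,0]
20 [0.0093,-0.0114,0,0,0,0]
21 [0.0069,-0.0130,0,0,0,0]
22 [0.0043,-0.0141,0,0,0,0]
23 [0.0014,-0.0146,0,0,0,0]
24 [-0.0014,-0.0146,0,0,0,0]
25 [-0.0043,-0.0141,0,0,0,0]
26 [-0.0069,-0.0130,0,0,0,0]
27 [-0.0093,-0.0114,0,0,0,0]
28 [-0.0114,-0.0093,0,0,0,0]
29 [-0.0130,-0.0069,0,0,0,0]
30 [-0.0141,-0.0043,0,0,0,0]
31 [-0.0146,-0.0014,0,0,0,0]
```

```bash
python3 -m jog '[[[-0.0146,0.0014,0,0,0,0],[-0.0141,0.0043,0,0,0,0],[-0.0130,0.0069,0,0,0,0],[-0.0114,0.0093,0,0,0,0]]]' - 45; python3 -c "
from h import *
crank()"; python3 -m jog '[[[-0.0093,0.0114,0,0,0,0],[-0.0069,0.0130,0,0,0,0],[-0.0043,0.0141,0,0,0,0],[-0.0014,0.0146,0,0,0,0]]]';python3 -c "
from h import *
crank()"
```

```text
clock: 13.85
tool_pos: [0.486, 0.0906, 0.1399]
eef_rot: [0.72, 0.694, -0.002, -0.003]
contact_force: [-6.1, 5.1, 8.3]
opening: 0.353
finger_force: 45.0
t 13.85 pos [0.486  0.0906 0.1399] phi 0.75 r 0.0754 Frad 1.3 Ftan -7.9 Fz 8.3 rv [0.007 0.001 0.016]
clock: 14.35
tool_pos: [0.5348, 0.065, 0.1398]
eef_rot: [0.72, 0.694, -0.006, -0.005]
contact_force: [-14.8, 2.0, 17.4]
opening: 0.349
finger_force: 45.0
t 14.35 pos [0.5348 0.065  0.1398] phi 1.498 r 0.0753 Frad -0.4 Ftan -14.9 Fz 17.4 rv [ 0.015 -0.001  0.018]
```

```bash
python3 -m jog '[[[0.0014,0.0146,0,0,0,0],[0.0043,0.0141,0,0,0,0],[0.0069,0.0130,0,0,0,0],[0.0093,0.0114,0,0,0,0]]]'; python3 -c "
from h import *
crank()"; python3 -m jog '[[[0.0114,0.0093,0,0,0,0],[0.0130,0.0069,0,0,0,0],[0.0141,0.0043,0,0,0,0],[0.0146,0.0014,0,0,0,0]]]';python3 -c "
from h import *
crank()"
```

```text
clock: 14.85
tool_pos: [0.5894, 0.0808, 0.1398]
eef_rot: [0.721, 0.693, -0.007, -0.003]
contact_force: [-13.6, -6.6, 15.8]
opening: 0.352
finger_force: 45.0
t 14.85 pos [0.5894 0.0808 0.1398] phi 2.274 r 0.0749 Frad -3.2 Ftan -14.8 Fz 15.8 rv [ 0.014 -0.006  0.021]
clock: 15.35
tool_pos: [0.6175, 0.1325, 0.14]
eef_rot: [0.722, 0.692, -0.004, 0.001]
contact_force: [-5.2, -6.6, 7.7]
opening: 0.351
finger_force: 45.0
t 15.35 pos [0.6175 0.1325 0.14  ] phi 3.083 r 0.0747 Frad -4.6 Ftan -7.1 Fz 7.7 rv [ 0.005 -0.007  0.022]
```

```bash
python3 -m jog '[[[0.0146,-0.0014,0,0,0,0],[0.0141,-0.0043,0,0,0,0],[0.0130,-0.0069,0,0,0,0],[0.0114,-0.0093,0,0,0,0],[0.0093,-0.0114,0,0,0,0],[0.0069,-0.0130,0,0,0,0],[0.0043,-0.0141,0,0,0,0],[0.0014,-0.0146,0,0,0,0]]]'; python3 -c "
from h import *
crank()"; python3 -m jog '[[[-0.0014,-0.0146,0,0,0,0],[-0.0043,-0.0141,0,0,0,0],[-0.0069,-0.0130,0,0,0,0],[-0.0093,-0.0114,0,0,0,0],[-0.0114,-0.0093,0,0,0,0],[-0.0130,-0.0069,0,0,0,0],[-0.0141,-0.0043,0,0,0,0],[-0.0146,-0.0014,0,0,0,0]]]';python3 -c "
from h import *
crank()"
```

```text
clock: 16.35
tool_pos: [0.5457, 0.2147, 0.14]
eef_rot: [0.72, 0.694, -0.001, -0.0]
contact_force: [-2.3, -3.3, 5.2]
opening: 0.351
finger_force: 45.0
t 16.35 pos [0.5457 0.2147 0.14  ] phi 4.718 r 0.0749 Frad -3.4 Ftan 2.2 Fz 5.2 rv [ 0.003 -0.001  0.018]
clock: 17.35
tool_pos: [0.4681, 0.146, 0.14]
eef_rot: [0.719, 0.695, 0.0, -0.002]
contact_force: [-1.9, 6.2, 2.7]
opening: 0.347
finger_force: 45.0
t 17.35 pos [0.4681 0.146  0.14  ] phi 6.239 r 0.0754 Frad 2.4 Ftan -6.0 Fz 2.7 rv [0.002 0.003 0.014]
```

```bash
python3 -m jog '[[[-0.0146,0.0014,0,0,0,0],[-0.0141,0.0043,0,0,0,0],[-0.0130,0.0069,0,0,0,0],[-0.0114,0.0093,0,0,0,0],[-0.0093,0.0114,0,0,0,0],[-0.0069,0.0130,0,0,0,0],[-0.0043,0.0141,0,0,0,0],[-0.0014,0.0146,0,0,0,0]]]'; python3 -c "
from h import *
crank()"; python3 -m jog '[[[0.0014,0.0146,0,0,0,0],[0.0043,0.0141,0,0,0,0],[0.0069,0.0130,0,0,0,0],[0.0093,0.0114,0,0,0,0],[0.0114,0.0093,0,0,0,0],[0.0130,0.0069,0,0,0,0],[0.0141,0.0043,0,0,0,0],[0.0146,0.0014,0,0,0,0]]]';python3 -c "
from h import *
crank()";  python3 -m jog '[[[0.0146,-0.0014,0,0,0,0],[0.0141,-0.0043,0,0,0,0],[0.0130,-0.0069,0,0,0,0],[0.0114,-0.0093,0,0,0,0],[0.0093,-0.0114,0,0,0,0],[0.0069,-0.0130,0,0,0,0],[0.0043,-0.0141,0,0,0,0],[0.0014,-0.0146,0,0,0,0]]]'; python3 -c "
from h import *
crank()"
```

```text
clock: 18.35
tool_pos: [0.5348, 0.065, 0.1398]
eef_rot: [0.72, 0.694, -0.006, -0.005]
contact_force: [-15.0, 2.2, 17.0]
opening: 0.351
finger_force: 45.0
t 18.35 pos [0.5348 0.065  0.1398] phi 1.498 r 0.0753 Frad -0.5 Ftan -15.2 Fz 17.0 rv [ 0.015 -0.001  0.018]
clock: 19.35
tool_pos: [0.6175, 0.1325, 0.14]
eef_rot: [0.722, 0.692, -0.004, 0.001]
contact_force: [-6.3, -6.5, 9.0]
opening: 0.352
finger_force: 45.0
t 19.35 pos [0.6175 0.1325 0.14  ] phi 3.083 r 0.0747 Frad -5.6 Ftan -7.1 Fz 9.0 rv [ 0.005 -0.007  0.022]
clock: 20.35
tool_pos: [0.5457, 0.2146, 0.14]
eef_rot: [0.72, 0.694, -0.001, -0.0]
contact_force: [-1.9, -2.2, 5.5]
opening: 0.349
finger_force: 45.0
t 20.35 pos [0.5457 0.2146 0.14  ] phi 4.718 r 0.0749 Frad -2.2 Ftan 1.8 Fz 5.5 rv [ 0.003 -0.001  0.018]
```

```bash
python3 -m jog '[[[-0.0014,-0.0146,0,0,0,0],[-0.0043,-0.0141,0,0,0,0],[-0.0035,-0.0065,0,0,0,0],[-0.0034,-0.0065,0,0,0,0],[0,0,0,0,0,0]]]'; python3 -c "
from h import *
crank()"; python3 -m jog '[[[-0.0023,-0.0029,0,0,0,0],[-0.0023,-0.0029,0,0,0,0],[-0.0023,-0.0028,0,0,0,0],[-0.0023,-0.0028,0,0,0,0]]]';python3 -c "
from h import *
crank()"
```

```text
clock: 20.98
tool_pos: [0.5046, 0.2042, 0.14]
eef_rot: [0.72, 0.694, -0.001, -0.001]
contact_force: [-2.5, 2.0, 6.8]
opening: 0.35
finger_force: 45.0
t 20.975 pos [0.5046 0.2042 0.14  ] phi 5.291 r 0.0751 Frad 2.9 Ftan 1.1 Fz 6.8 rv [ 0.001 -0.     0.018]
clock: 21.48
tool_pos: [0.4938, 0.1964, 0.14]
eef_rot: [0.72, 0.694, 0.001, -0.0]
contact_force: [0.6, 5.1, 5.6]
opening: 0.352
finger_force: 45.0
t 21.475 pos [0.4938 0.1964 0.14  ] phi 5.468 r 0.0751 Frad 3.5 Ftan -3.8 Fz 5.6 rv [-0.001  0.001  0.018]
```

```bash
python3 -m jog '[[[-0.0028,-0.0023,0,0,0,0],[-0.0028,-0.0023,0,0,0,0],[-0.0029,-0.0023,0,0,0,0],[-0.0029,-0.0023,0,0,0,0]]]';python3 -c "
from h import *
crank()"
```

```text
clock: 21.98
tool_pos: [0.4839, 0.186, 0.14]
eef_rot: [0.72, 0.694, 0.001, -0.001]
contact_force: [-0.1, 6.2, 5.1]
opening: 0.348
finger_force: 45.0
t 21.975 pos [0.4839 0.186  0.14  ] phi 5.66 r 0.0752 Frad 3.9 Ftan -4.8 Fz 5.1 rv [-0.     0.002  0.017]
```

```bash
python3 -m jog '[[[-0.0032,-0.0017,0,0,0,0],[-0.0032,-0.0017,0,0,0,0],[-0.0033,-0.0017,0,0,0,0],[-0.0033,-0.0017,0,0,0,0]]]';python3 -c "
from h import *
crank()"
```

```text
clock: 22.48
tool_pos: [0.4759, 0.1735, 0.1399]
eef_rot: [0.72, 0.694, 0.0, -0.001]
contact_force: [-2.6, 7.6, 7.0]
opening: 0.348
finger_force: 45.0
t 22.475 pos [0.4759 0.1735 0.1399] phi 5.858 r 0.0753 Frad 5.8 Ftan -5.7 Fz 7.0 rv [0.001 0.002 0.016]
```

```bash
python3 -m jog '[[[-0.0035,-0.0011,0,0,0,0],[-0.0035,-0.0011,0,0,0,0],[-0.0035,-0.0011,0,0,0,0],[-0.0036,-0.0010,0,0,0,0]]]';python3 -c "
from h import *
crank()"
```

```text
clock: 22.98
tool_pos: [0.4704, 0.1593, 0.1399]
eef_rot: [0.72, 0.694, -0.0, -0.001]
contact_force: [-3.4, 6.1, 8.6]
opening: 0.351
finger_force: 45.0
t 22.975 pos [0.4704 0.1593 0.1399] phi 6.06 r 0.0753 Frad 4.9 Ftan -5.0 Fz 8.6 rv [0.003 0.002 0.016]
```

```bash
python3 -m jog '[[[-0.0036,-0.0004,0,0,0,0],[-0.0036,-0.0004,0,0,0,0],[-0.0037,-0.0003,0,0,0,0],[-0.0037,-0.0003,0,0,0,0]]]';python3 -c "
from h import *
crank()"
```

```text
clock: 23.48
tool_pos: [0.468, 0.1442, 0.1399]
eef_rot: [0.72, 0.694, -0.001, -0.002]
contact_force: [-3.5, 5.9, 9.5]
opening: 0.352
finger_force: 45.0
t 23.475 pos [0.468  0.1442 0.1399] phi 6.263 r 0.0754 Frad 3.9 Ftan -5.6 Fz 9.5 rv [0.004 0.001 0.017]
```

Crank angle is about 12.55 rad and the tangential force is still friction only.

```bash
python3 -m jog '[[[-0.0037,0.0003,0,0,0,0],[-0.0037,0.0003,0,0,0,0],[-0.0036,0.0004,0,0,0,0],[-0.0036,0.0004,0,0,0,0]]]';python3 -c "
from h import *
crank()"
```

```text
clock: 23.98
tool_pos: [0.4685, 0.1291, 0.1399]
eef_rot: [0.72, 0.694, -0.001, -0.002]
contact_force: [-4.3, 6.1, 9.9]
opening: 0.352
finger_force: 45.0
t 23.975 pos [0.4685 0.1291 0.1399] phi 0.182 r 0.0754 Frad 3.4 Ftan -6.7 Fz 9.9 rv [0.004 0.    0.017]
```

```bash
python3 -m jog '[[[-0.0036,0.0010,0,0,0,0],[-0.0035,0.0011,0,0,0,0],[0,0,0,0,0,0]]]';python3 -c "
from h import *
crank()"
```

```text
clock: 24.35
tool_pos: [0.4701, 0.1213, 0.1399]
eef_rot: [0.72, 0.694, -0.002, -0.002]
contact_force: [-5.1, 3.7, 10.4]
opening: 0.348
finger_force: 45.0
t 24.35 pos [0.4701 0.1213 0.1399] phi 0.287 r 0.0754 Frad 4.0 Ftan -4.8 Fz 10.4 rv [ 0.005 -0.001  0.018]
```

```bash
python3 -m jog '[[[-0.0035,0.0011,0,0,0,0],[-0.0035,0.0011,0,0,0,0]]]';python3 -c "
from h import *
crank()"
```

```text
clock: 24.6
tool_pos: [0.472, 0.1149, 0.1399]
eef_rot: [0.72, 0.694, -0.002, -0.002]
contact_force: [-4.4, 6.6, 10.2]
opening: 0.348
finger_force: 45.0
t 24.6 pos [0.472  0.1149 0.1399] phi 0.376 r 0.0754 Frad 2.0 Ftan -7.6 Fz 10.2 rv [0.005 0.    0.017]
```

```bash
python3 -m jog '[[[-0.0032,0.0017,0,0,0,0]]]';python3 -c "
from h import *
crank()"
```

```text
clock: 24.72
tool_pos: [0.4733, 0.1115, 0.1399]
eef_rot: [0.72, 0.694, -0.002, -0.002]
contact_force: [-6.7, 4.8, 12.0]
opening: 0.349
finger_force: 45.0
t 24.725 pos [0.4733 0.1115 0.1399] phi 0.424 r 0.0754 Frad 4.4 Ftan -6.9 Fz 12.0 rv [ 0.005 -0.     0.017]
```

```bash
python3 -m jog '[[[0,0,0,0,0,0]]]';python3 -c "
from h import *
crank()"
```

```text
clock: 24.85
tool_pos: [0.4735, 0.111, 0.1399]
eef_rot: [0.72, 0.694, -0.002, -0.002]
contact_force: [-4.4, 4.2, 11.1]
opening: 0.346
finger_force: 45.0
t 24.85 pos [0.4735 0.111  0.1399] phi 0.431 r 0.0754 Frad 2.4 Ftan -5.6 Fz 11.1 rv [ 0.005 -0.001  0.018]
```

```bash
python3 -m jog '[[[-0.0032,0.0018,0,0,0,0]]]';python3 -c "
from h import *
crank()"
```

```text
clock: 24.98
tool_pos: [0.4746, 0.1086, 0.1399]
eef_rot: [0.72, 0.694, -0.002, -0.002]
contact_force: [-6.6, 6.4, 12.3]
opening: 0.349
finger_force: 45.0
t 24.975 pos [0.4746 0.1086 0.1399] phi 0.466 r 0.0754 Frad 3.4 Ftan -8.5 Fz 12.3 rv [0.006 0.    0.017]
```

```bash
python3 -m jog '[[[-0.0032,0.0018,0,0,0,0]]]';python3 -c "
from h import *
crank()"
```

```text
clock: 25.1
tool_pos: [0.476, 0.1056, 0.1399]
eef_rot: [0.72, 0.694, -0.002, -0.003]
contact_force: [-7.4, 7.0, 12.8]
opening: 0.349
finger_force: 45.0
t 25.1 pos [0.476  0.1056 0.1399] phi 0.51 r 0.0754 Frad 3.4 Ftan -9.6 Fz 12.8 rv [0.007 0.001 0.016]
```

```bash
python3 -m jog '[[[-0.0022,0.0018,0,0,0,0]]]';python3 -c "
from h import *
crank()"
```

```text
clock: 25.22
tool_pos: [0.4772, 0.1034, 0.1398]
eef_rot: [0.72, 0.694, -0.003, -0.003]
contact_force: [-8.3, 7.0, 14.9]
opening: 0.349
finger_force: 45.0
t 25.225 pos [0.4772 0.1034 0.1398] phi 0.543 r 0.0754 Frad 3.9 Ftan -10.2 Fz 14.9 rv [0.008 0.001 0.016]
```

```bash
python3 -m jog '[[[0,0,0,0,0,0],[0,0,0,0,0,0]]]';python3 -c "
from h import *
crank()"
```

```text
clock: 25.48
tool_pos: [0.4773, 0.1031, 0.1398]
eef_rot: [0.72, 0.694, -0.003, -0.003]
contact_force: [-7.6, 5.4, 13.3]
opening: 0.352
finger_force: 45.0
t 25.475 pos [0.4773 0.1031 0.1398] phi 0.547 r 0.0754 Frad 4.0 Ftan -8.4 Fz 13.3 rv [0.007 0.    0.017]
```

```bash
python3 -m jog '[[[0,0,0,0,0,0],[0,0,0,0,0,0],[0,0,0,0,0,0],[0,0,0,0,0,0]]]' 0.065; python3 -c "
from h import *
todo([.4773,.1031,.14],-.039)
s=snapshot('scene');h=cv2.cvtColor(s['frame'],cv2.COLOR_RGB2HSV)
r=cv2.inRange(h,(0,180,90),(6,255,255))|cv2.inRange(h,(174,180,90),(180,255,255))
k,l,st,c=cv2.connectedComponentsWithStats(r);print([(st[i].tolist(),c[i].round(1).tolist()) for i in range(1,k) if 25<st[i,4]<900])
print(proj(s,(.4773,.1031,.1575)))"
```

```text
clock: 25.98
tool_pos: [0.481, 0.1016, 0.1396]
eef_rot: [0.721, 0.693, -0.001, 0.0]
contact_force: [0.3, -0.1, 0.0]
opening: 0.734
finger_force: 0.0
t 25.975 pos [0.481  0.1016 0.1396] d [ 0.0014 -0.0038 -0.0004] rot [-0.0007  0.001   0.0005] F [ 0.3 -0.1  0. ] q [-0.34  0.69  0.07  2.06 -0.11  0.4  -0.23] open 0.734
[([268, 178, 31, 14, 240], [282.9, 184.6]), ([173, 181, 31, 29, 697], [188.4, 194.9]), ([305, 218, 12, 13, 100], [311.0, 224.6])]
[311.26443798 220.96578732]
```

```bash
python3 -m jog '[[[0,-0.003,-0.005,0,0,0],[0,0,-0.03,0,0,0],[0,0,-0.04,0,0,0],[0,0,-0.04,0,0,0],[0,-0.05,-0.02,0,0,0],[0,-0.04,0,0,0,0],[0,0,0,0,0,0],[0,0,0,0,0,0]]]'
python3 - <<'E'
from h import *
s=snapshot('scene');t=snapshot('top');C=[]
for d in(s,t):
    h=cv2.cvtColor(d['frame'],cv2.COLOR_RGB2HSV)
    r=cv2.inRange(h,(0,180,90),(6,255,255))|cv2.inRange(h,(174,180,90),(180,255,255))
    k,l,st,c=cv2.connectedComponentsWithStats(r);print([(st[i].tolist(),c[i].round(1).tolist()) for i in range(1,k) if 25<st[i,4]<900])
print(proj(s,(.4773,.1031,.1575)),proj(t,(.4773,.1031,.1575)))
cv2.imwrite("pics/g.png",np.hstack([crop(t,(225,180),(100,110),4),crop(s,(270,230),(100,110),4)]))
E
```

```text
clock: 27.02
tool_pos: [0.389, 0.1058, 0.2752]
eef_rot: [0.72, 0.694, 0.0, 0.0]
contact_force: [-0.2, -0.6, 0.2]
opening: 0.739
finger_force: 0.0
[([483, 28, 30, 30, 406], [495.6, 43.6]), ([268, 178, 32, 14, 242], [283.0, 184.6]), ([173, 180, 31, 30, 695], [188.4, 194.9]), ([305, 214, 13, 17, 172], [310.7, 221.7])]
[([332, 128, 24, 21, 116], [344.9, 134.9]), ([326, 148, 28, 10, 41], [339.8, 154.1]), ([304, 224, 13, 36, 296], [310.1, 241.5])]
[311.26443798 220.96578732] [223.99363755 221.63274952]
```

View pics/g.png

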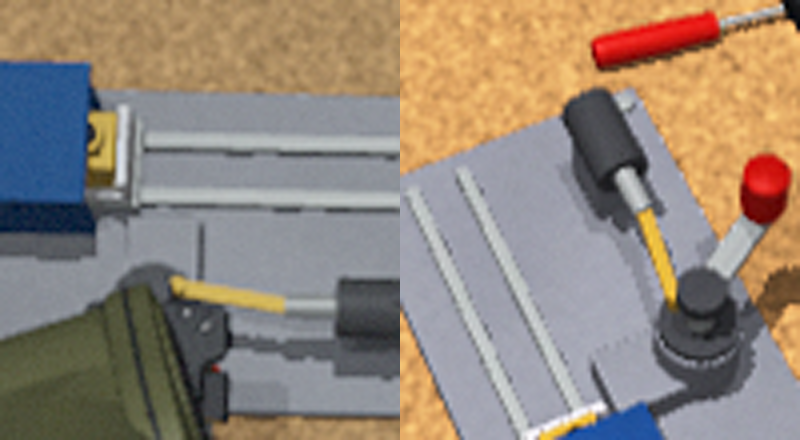

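Run:
```python
from h import *
s=snapshot('scene');print(get_state()["clock"])
off=np.array([321.4,231.6])-proj(s,(.468,.1429,.1575))
h=cv2.cvtColor(s['frame'],cv2.COLOR_RGB2HSV)
r=cv2.inRange(h,(0,180,90),(6,255,255))|cv2.inRange(h,(174,180,90),(180,255,255))
k,l,st,c=cv2.connectedComponentsWithStats(r);m=[c[i] for i in range(1,k) if abs(c[i]-[310,222]).max()<6][0]
for ph in np.arange(.35,.65,.05):
    a=np.pi+ph-.039;print(round(ph,2),proj(s,(.5432+.0753*np.cos(a),.1398+.0753*np.sin(a),.1575))+off)
print(m,off)
```

```text
27.175
0.35 [315.15138452 224.3061732 ]
0.4 [314.05659215 223.44091183]
0.45 [312.91830605 222.62389054]
0.5 [311.73929335 221.85685018]
0.55 [310.52239076 221.14141462]
0.6 [309.27049873 220.47908944]
0.65 [307.98657561 219.87126071]
[310.70348837 221.73255814] [-0.6454014   0.17947207]
```

```bash
python3 -c "
from plant import *
print(finish_job())"
```

```text
the job is handed in; nothing more can be done
None
```

The brass block stands in the nest, pressed on the seal at an estimated 17–25 N (judged from knob force). The crank was turned to about 13.1 rad and released without visible spring-back, and I've handed the job in (no verdict came back).

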